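# Make up two staining kits from the stock

### The arm

A 7-joint arm with a two-finger parallel gripper is mounted at the origin on a cart in front of the work surface, level with it; the furniture and walls round the work are solid. World frame = base frame: x ahead of the robot, y to its left, z up, the work surface at z = 0. Lengths are in m, angles in degrees, forces in N, time in s.
With the tool pointing down it reaches from about 0.425 to 1.025 m from the base axis. Payload 3.6 kg.
Tool frame: the origin (TCP) lies at the centre of the arm's flange, where the gripper is bolted on; the fingertips stand 173 mm ahead of it and the grasp point (between the pads) lies 155 mm ahead of it (bot.hold_point_z is the distance from the TCP to the grasp point, in m); z points along the fingers, y is the direction in which the jaws open and shut (so a half turn about z gives the same grasp; the last joint's range is limited). The gripper opens to 85 mm and grips with 20 to 120 N. Pads are 22 mm wide; open, the fingers measure 114 mm over their backs; the gripper's body (76 mm by 85 mm) begins 54 mm behind the grasp point. The pads swing forward as they close: fully open they stand 13 mm farther back than shut.
Start: joints at [-70.674, 33.873, 2.773, 92.16, -1.908, 54.013, -1.931], TCP at [0.303, 0.659, 0.405] pointing down, gripper open.
Joint ranges: [-153.93, 153.93], [-27.13, 128.08], [-72.61, 78.16], [10.71, 143.7], [-87.88, 267.88], [4.46, 118.87], [-176.78, 176.78]. Speed limits (degrees/s): [147.25, 147.25, 180, 180, 180, 180, 180].

### API

Orientations are given as a 3x3 rotation matrix whose columns are the frame's x, y, z axes.
In Python, from cell import bot, eyes, close_job gives the robot as it stands.
- The arm moves only by the tool apply_moves, never from a script. Its argument "rows" is one flat list of numbers, 5 for each row, row after row: the shift along the tool's x, y, z in mm, then the turn about the tool's z in degrees, then the opening, from -1 (shut) to 1 (fully open), so that 0 is half open. A call has 1 to 20 rows; each row is the pose to reach, as a shift and turn from the pose commanded when the call began, along the tool's axes at that moment; what a row does not reach only later rows make up. A row lasts 1/8 s, in which the tool goes at most 62.5 mm and 10.7 degrees, less where a joint would pass 70% of its speed; a pose out of reach is approached as far as the arm can. A call with a gripper value outside its range is refused whole. The fingers move at their own pace and stop on an object; the grip force is fixed at half the most. Time passes only in rows, so rows that repeat a pose let the fingers close. It gives the time, the measured TCP pose, the force and the opening at its end, in the units of the state.
- bot.sense(): the state, without advancing time (a new reading comes with each control period).
- eyes.capture(name): name is "side" or "top" or "wrist"; returns a dict with "frame" (480x640x3 uint8, blue, green, red), "K" (3x3 intrinsics, pixels), "cam_to_world" (4x4, takes a point from camera to world coordinates). Camera axes: x right, y down, z forward; pixel columns grow to the right and rows downward; lengths in m; the calibration is good to about 2 mm. The wrist camera is an equidistant fisheye: a pixel r from the principal point sees the ray r / f radians off the axis. A picture is of the moment at which its call begins. There is no depth.
- close_job(): hands the job in, once; it reports no verdict.
The state is a dict: "time_s": time; "joint_positions": joint angles; "dq": joint speeds; "effort": joint torques, N m; "tool_pos": TCP position; "ee_rot": TCP orientation; "force": force on the tool from outside, world axes, zero at the start; "moment": the same for the moment, N m; "grip_width": finger opening in m.
Only numpy, scipy, OpenCV 4.12 (cv2) and the standard library are available. Lean on these libraries where they do the work, as an engineer would, in place of code of your own. Each camera call takes 0.05 s, during which the arm holds its last target. There are 200 camera calls.

### The job

Make up the two kits on the island: the white tray gets the dropper bottle with the red bulb in its back place and the specimen jar in its front place; the green tray gets the dropper bottle with the black bulb at the back and the yellow carton in front. In each tray stand the tall bottle at the back before you put in the short thing in front of it, set everything down upright, flat on the tray floor and without dropping it, and leave the beaker, the white carton and the hand lens where they are.

Things in the scene. Friction and masses are not known exactly. Their poses are not given: they have to be found in the camera images.
- red_bulb_bottle_mid (a point): amber dropper bottle with a RED rubber bulb on a black collar, 104 mm tall; round body 33 mm in diameter up to 56 mm above its foot, then collar and bulb about 23 mm in diameter; about 75 g. Starts upright at any one of four places to the right of the trays. The point is on its axis, 52 mm above its foot; grip it higher, at the collar, 70 to 85 mm above the foot (rigid), so that the palm clears the bulb.
- black_bulb_bottle_mid (a point): amber dropper bottle with a BLACK rubber bulb, otherwise the same: 104 mm tall, body 33 mm in diameter up to 56 mm, then about 23 mm; about 75 g. Starts upright at any one of four places to the right of the trays. The point is on its axis, 52 mm above its foot; grip it higher, at the collar, 70 to 85 mm above the foot (rigid), so that the palm clears the bulb.
- jar_mid (a point): round specimen jar with a cream screw lid (fixed on), 49 mm in diameter all the way up, 68 mm tall, about 90 g. Starts upright at any one of four places to the right of the trays. The point is on its axis, 34 mm above its foot.
- yellow_box_mid (a point): closed yellow carton, 45 x 45 mm and 52 mm tall, about 45 g; its sides lie along its x and y axes. Starts upright at any one of four places to the right of the trays. The point is its centre, 26 mm above its foot.
- white_tray: WHITE kit tray, fixed, 136 x 80 mm (x, y); floor 3 mm thick, walls 3 mm thick and 14 mm high. Origin: centre of its underside, on the work surface; x points to its back (away from the robot), z up. Back place: centred at x = +36 mm, inside 58 x 74 mm (x, y). Front place: x = -30 mm, inside 69 x 74 mm; a cross wall between. The two trays may be swapped, slightly turned.
- green_tray: GREEN kit tray, fixed, 136 x 80 mm (x, y); floor 3 mm thick, walls 3 mm thick and 14 mm high. Origin: centre of its underside, on the work surface; x points to its back (away from the robot), z up. Back place: centred at x = +36 mm, inside 58 x 74 mm (x, y). Front place: x = -30 mm, inside 69 x 74 mm; a cross wall between. The two trays may be swapped, slightly turned.
- beaker: bystander: clear glass beaker, 56 mm in diameter, 72 mm tall, right of the stock; leave it alone. Origin: centre of its underside
- carton: bystander: flat white carton, 41 x 53 mm, 22 mm high, behind the stock; leave it alone. Origin: centre of its underside
- lens: bystander: hand lens with a red handle lying flat, 148 x 62 mm, 13 mm high, left of the trays; leave it alone. Origin: middle of its underside
- tap_post (a point): obstacle, fixed: foot of the water tap's upright post on the island, behind the stock; post about 24 mm in diameter (50 mm at the foot), 370 mm tall, its spout arching away from the robot. Keep clear of it. Point: on the post's axis at the work surface
There are look-alikes about, which are no part of the job. Leave any turquoise look-alike of the part that bears red_bulb_bottle_mid alone.

How it is judged (in metres and radians):
At the end, for the whole second after the job is handed in: White tray: red-bulb bottle in the back place, jar in the front place; green tray: black-bulb bottle back, yellow carton front. Each inside its place (13 to 23 mm off its middle at most, as the walls allow), upright within 0.15 rad, foot within 6 mm of the tray floor, at rest, released (x of red_bulb_bottle_mid in the frame of white_tray between 0.0215 and 0.0505 m and y of red_bulb_bottle_mid in the frame of white_tray between -0.0225 and 0.0225 m and z of red_bulb_bottle_mid in the frame of white_tray between 0.049 and 0.061 m and angle between each of red_bulb_bottle_mid, black_bulb_bottle_mid, jar_mid, yellow_box_mid's own z axis and vertical below 0.15 rad and linear speed of each of red_bulb_bottle, black_bulb_bottle, jar, yellow_box below 0.03 m/s and x of black_bulb_bottle_mid in the frame of green_tray between 0.0215 and 0.0505 m and y of black_bulb_bottle_mid in the frame of green_tray between -0.0225 and 0.0225 m and z of black_bulb_bottle_mid in the frame of green_tray between 0.049 and 0.061 m and x of jar_mid in the frame of white_tray between -0.0435 and -0.0165 m and y of jar_mid in the frame of white_tray between -0.0155 and 0.0155 m and z of jar_mid in the frame of white_tray between 0.031 and 0.043 m and x of yellow_box_mid in the frame of green_tray between -0.0455 and -0.0145 m and y of yellow_box_mid in the frame of green_tray between -0.0175 and 0.0175 m and z of yellow_box_mid in the frame of green_tray between 0.023 and 0.035 m); the robot touches nothing.
It fails at once if the short thing was set into the white tray before its bottle stood at the back (x of jar_mid in the frame of white_tray between -0.06 and 0 m and y of jar_mid in the frame of white_tray between -0.03 and 0.03 m and z of jar_mid in the frame of white_tray between 0.025 and 0.049 m and not (x of red_bulb_bottle_mid in the frame of white_tray between 0.011 and 0.061 m and y of red_bulb_bottle_mid in the frame of white_tray between -0.028 and 0.028 m and z of red_bulb_bottle_mid in the frame of white_tray between -0.005 and 0.115 m)).
It fails at once if the short thing was set into the green tray before its bottle stood at the back (x of yellow_box_mid in the frame of green_tray between -0.06 and 0 m and y of yellow_box_mid in the frame of green_tray between -0.03 and 0.03 m and z of yellow_box_mid in the frame of green_tray between 0.017 and 0.041 m and not (x of black_bulb_bottle_mid in the frame of green_tray between 0.011 and 0.061 m and y of black_bulb_bottle_mid in the frame of green_tray between -0.028 and 0.028 m and z of black_bulb_bottle_mid in the frame of green_tray between -0.005 and 0.115 m)).
It fails at once if something from the stock was dropped or knocked flying ((linear speed of red_bulb_bottle above 0.8 m/s and height (world z) of red_bulb_bottle_mid below 0.1 m and contact force between the fingers and red_bulb_bottle below 0.05 N) or (linear speed of black_bulb_bottle above 0.8 m/s and height (world z) of black_bulb_bottle_mid below 0.1 m and contact force between the fingers and black_bulb_bottle below 0.05 N) or (linear speed of jar above 0.8 m/s and height (world z) of jar_mid below 0.1 m and contact force between the fingers and jar below 0.05 N) or (linear speed of yellow_box above 0.8 m/s and height (world z) of yellow_box_mid below 0.1 m and contact force between the fingers and yellow_box below 0.05 N)).
It fails at once if the beaker, the white carton or the hand lens was moved (over 20 mm) (distance of any of beaker, carton, lens from where it was at the start of the episode above 0.02 m).
It also fails if it takes over 117 s, if anything falls off the work surface, if the arm or the gripper's body presses on something with over 40 N, if the wrist force passes 120 N, or if a joint passes its speed limit or range.

## Working session

There is one attempt and no reset: what is moved stays moved. The work goes in short steps, Python scripts to look and compute and a tool call to move; the robot and the scene stay as the last step left them, time stands still between calls to the robot, and variables do not carry over. Pictures are saved under pics/ and viewed, about 12 in all and at most 16, crops included, and the job is handed in when it is done.

Besides the shell and the picture viewer there is one more tool, called after ">>>" as a command line: name --argument value ..., lists and objects as JSON in quotes. apply_moves: Moves the arm, as the interface text tells. Its arguments: {"type":"object","properties":{"rows":{"type":"array","items":{"type":"number"}}},"required":["rows"]}

```bash
mkdir -p pics; ls; cat > h.py <<'E'
import numpy as np,cv2
from cell import bot,eyes,close_job
def cap(n,save=None):
    c=eyes.capture(n)
    if save: cv2.imwrite(f'pics/{save}.png',c['frame'])
    return c
def ray(c,u,v,fish=False):
    K=c['K'];T=c['cam_to_world'];x=(u-K[0,2])/K[0,0];y=(v-K[1,2])/K[1,1]
    if fish:
        r=np.hypot(x,y);d=np.array([np.sin(r)*x/max(r,1e-9),np.sin(r)*y/max(r,1e-9),np.cos(r)])
    else: d=np.array([x,y,1.])
    return T[:3,3],T[:3,:3]@d
def onz(c,u,v,z,fish=False):
    o,d=ray(c,u,v,fish);return o+d*(z-o[2])/d[2]
E
python3 - <<'E'
from h import *
for n in('top','side'):
    c=cap(n,n+'0');print(n,c['K'].round(1).tolist(),c['cam_to_world'].round(3).tolist())
s=bot.sense();print(s)
E
```

```text
pics
top [[470.8, 0.0, 318.1], [0.0, 470.8, 237.3], [0.0, 0.0, 1.0]] [[0.01, -0.976, 0.216, 0.214], [-1.0, -0.01, 0.0, 0.049], [0.002, -0.216, -0.976, 1.353], [0.0, 0.0, 0.0, 1.0]]
side [[562.7, 0.0, 316.1], [0.0, 562.7, 240.5], [0.0, 0.0, 1.0]] [[-0.994, -0.058, 0.095, 0.361], [-0.111, 0.454, -0.884, 1.343], [0.009, -0.889, -0.458, 0.734], [0.0, 0.0, 0.0, 1.0]]
{'time_s': 0.1, 'joint_positions': array([-70.67510051,  33.92336508,   2.76845912,  92.22600801,
        -1.90603352,  54.01215358,  -1.93027507]), 'dq': array([-0.01821792, -0.04412426, -0.10131835, -0.145865  ,  0.01347635,
       -0.00401723, -0.03063585]), 'effort': array([ 4.81273994e-03, -5.49998367e+01,  1.55333418e+00, -1.98824233e+01,
        9.71927162e-03,  3.89427412e-03, -5.42348459e-06]), 'tool_pos': array([0.30257493, 0.65843671, 0.40363878]), 'ee_rot': array([[-9.08680647e-01,  4.17491303e-01, -7.02429425e-04],
       [ 4.17491867e-01,  9.08678697e-01, -1.88866698e-03],
       [-1.50219382e-04, -2.00945370e-03, -9.99997970e-01]]), 'force': array([ 0.98884143,  0.09451705, -0.26313019]), 'moment': array([-0.01900149,  0.00556282, -0.05122053]), 'grip_width': 0.08505098650184417}
```

View pics/top0.png

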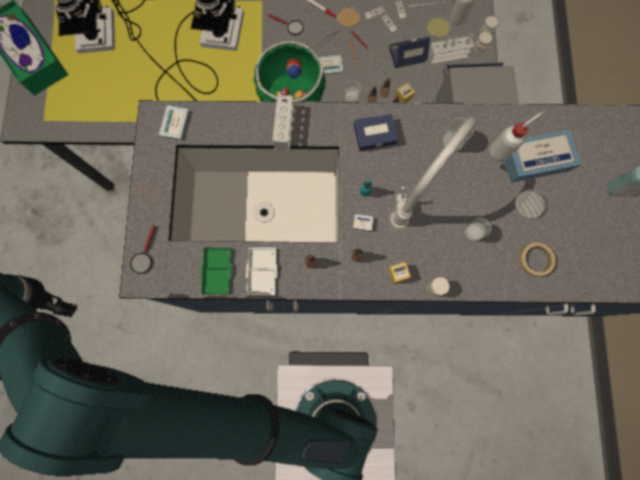

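View pics/side0.png

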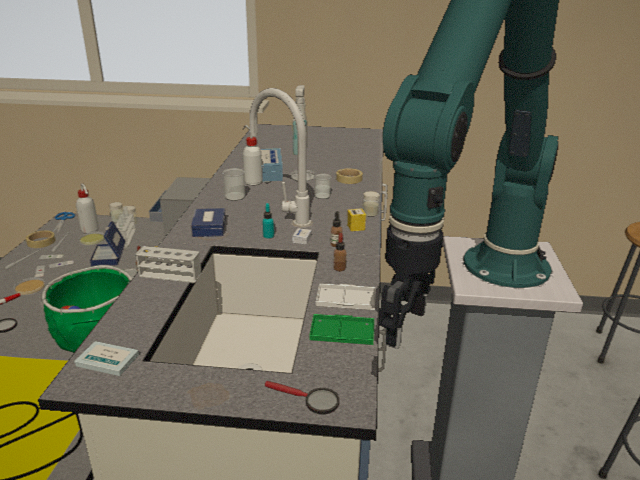

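Top view: green tray at (217,272), white tray (262,271), two bottles at (311,261) and (357,256), yellow carton (401,272), jar (440,286). The turquoise look-alike is at (366,187), tap post at (402,210). Next I zoom in on the bottles and measure.

```bash
python3 - <<'E'
from h import *
t=cap('top');s=cap('side')
a=cv2.resize(t['frame'][225:305,190:460],None,fx=2.9,fy=2.9,interpolation=2)
b=cv2.resize(s['frame'][195:345,290:390],None,fx=2.4,fy=2.4,interpolation=2)
o=np.zeros((600,790,3),np.uint8);o[:a.shape[0],:a.shape[1]]=a[:,:790];o[235:235+b.shape[0],:b.shape[1]]=b
cv2.imwrite('pics/crop.png',o)
for n,u,v,z in[('green',217,272,.01),('white',262,271,.01),('b1',311,261,.09),('b2',357,256,.09),('yb',401,270,.052),('jar',440,285,.068),('tap',402,222,0),('beaker',478,232,.04),('wc',363,223,.02),('turq',366,187,.09)]:
    print(n,onz(t,u,v,z).round(3))
for n,u,v,z in[('green',343,329,.01),('white',347,295,.01),('b1',340,246,.095),('b2',337,216,.095),('yb',357,212,.052),('jar',371,195,.068)]:
    print('side',n,onz(s,u,v,z).round(3))
# masks for trays
hsv=cv2.cvtColor(t['frame'],cv2.COLOR_BGR2HSV)
for n,m in(('green',cv2.inRange(hsv,(50,120,40),(80,255,255))),('white',cv2.inRange(hsv,(0,0,170),(180,60,255))),('yel',cv2.inRange(hsv,(20,120,120),(35,255,255)))):
    k=np.zeros_like(m);k[240:300,195:470]=1;m=m*k
    for c in cv2.findContours(m,0,2)[0]:
        if cv2.contourArea(c)>60:
            r=cv2.minAreaRect(c);P=np.array([onz(t,*p,.014 if n!='yel' else .052)for p in cv2.boxPoints(r)]);print(n,np.round(r[0],1),np.round(r[1],1),round(r[2],1),P.mean(0).round(3),P[:,:2].round(3).tolist())
E
```

```text
green [0.405 0.339 0.01 ]
white [0.41 0.21 0.01]
b1 [0.427 0.068 0.09 ]
b2 [ 0.442 -0.057  0.09 ]
yb [ 0.41  -0.182  0.052]
jar [ 0.368 -0.285  0.068]
tap [ 0.562 -0.199  0.   ]
beaker [ 0.524 -0.408  0.04 ]
wc [ 0.552 -0.081  0.02 ]
turq [ 0.639 -0.084  0.09 ]
side green [0.407 0.351 0.01 ]
side white [0.407 0.216 0.01 ]
side b1 [0.432 0.131 0.095]
side b2 [ 0.453 -0.043  0.095]
side yb [ 0.403 -0.171  0.052]
side jar [ 0.365 -0.268  0.068]
green [216. 271.] [44. 28.] 90.0 [0.408 0.341 0.014] [[0.472, 0.385], [0.472, 0.304], [0.345, 0.298], [0.344, 0.377]]
white [440.  285.5] [15. 16.] 90.0 [ 0.373 -0.299  0.014] [[0.394, -0.277], [0.394, -0.323], [0.351, -0.321], [0.351, -0.275]]
white [263.5 271. ] [46. 25.] 90.0 [0.41  0.205 0.014] [[0.476, 0.244], [0.477, 0.171], [0.344, 0.167], [0.343, 0.238]]
yel [398.8 271.9] [16.8 18.7] 71.6 [ 0.405 -0.176  0.052] [[0.419, -0.144], [0.436, -0.194], [0.391, -0.208], [0.374, -0.158]]
```

View pics/crop.png

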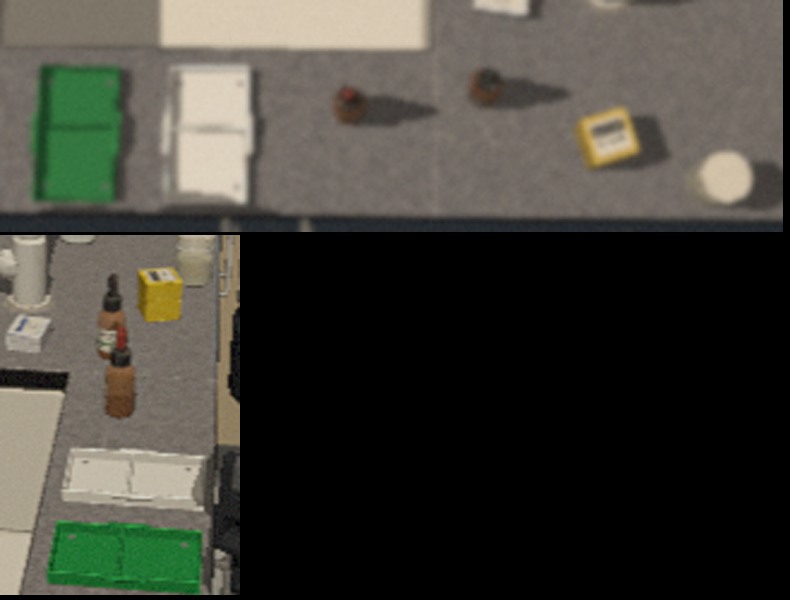

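The red-bulb bottle is the one nearer the trays, at about (0.43, 0.07). The black-bulb bottle is at about (0.445, -0.055). I'll write a helper that turns targets into moves, then go above the red one.

```bash
cat >> h.py <<'E'
def go(x,y,z,yaw=90):
    """needed shift (mm, tool axes) and turn; z = height of grasp point, yaw = world angle of tool y"""
    s=bot.sense();R=s['ee_rot'];d=np.array([x,y,z+.155])-s['tool_pos']
    cur=np.degrees(np.arctan2(R[1,1],R[0,1]));tr=(cur-yaw+90)%180-90
    print('go',(x,y,z,yaw),'shift',(R.T@d*1e3).round(1),'turn',round(tr,1),'t',round(s['time_s'],2))
E
python3 -c "
from h import *
go(.42,.068,.22)"
```

```text
go (0.42, 0.068, 0.22, 90) shift [-353.2 -487.5   29.7] turn -24.7 t 0.2
```

>>> apply_moves --rows '[-353, -487, 30, -25, 0.6, -353, -487, 30, -25, 0.6, -353, -487, 30, -25, 0.6, -353, -487, 30, -25, 0.6, -353, -487, 30, -25, 0.6, -353, -487, 30, -25, 0.6, -353, -487, 30, -25, 0.6, -353, -487, 30, -25, 0.6, -353, -487, 30, -25, 0.6, -353, -487, 30, -25, 0.6, -353, -487, 30, -25, 0.6, -353, -487, 30, -25, 0.6, -353, -487, 30, -25, 0.6]'

```text
time_s: 1.82
tool_pos: [0.4201, 0.0703, 0.3748]
ee_rot: [[-1.0, -0.009, 0.0], [-0.009, 1.0, 0.001], [-0.0, 0.001, -1.0]]
force: [-0.3, 0.1, 0.1]
grip_width: 0.0681
```

```bash
python3 - <<'E'
from h import *
c=cap('wrist','w1');print(c['K'].tolist(),c['cam_to_world'].round(3).tolist(),bot.sense()['joint_positions'].round(0))
t=cap('top');s=cap('side')
for c,n in((t,'top'),(s,'side')):
    hsv=cv2.cvtColor(c['frame'],cv2.COLOR_BGR2HSV);f=c['frame'].astype(int)
    m=((f[...,2]>90)&(f[...,1]<60)&(f[...,0]<60)).astype(np.uint8)
    k,_,st,ce=cv2.connectedComponentsWithStats(m)
    print(n,[(st[i].tolist(),ce[i].round(1).tolist(),onz(c,*ce[i],.095).round(3).tolist())for i in range(1,k) if st[i,4]>5 and st[i,1]>200])
E
```

```text
[[371.64829954431775, 0.0, 321.98065404165635], [0.0, 371.64829954431775, 239.12335945250354], [0.0, 0.0, 1.0]] [[-0.009, 0.95, 0.312, 0.34], [1.0, 0.008, 0.003, 0.069], [0.001, 0.312, -0.95, 0.345], [0.0, 0.0, 0.0, 1.0]] [-16.  15.   1. 131.  -0.  34.  75.]
top [([145, 227, 10, 26, 42], [149.2, 238.9], [0.482, 0.511, 0.095])]
side [([339, 233, 4, 9, 26], [340.1, 237.0], [0.435, 0.082, 0.095]), ([137, 246, 3, 4, 7], [137.9, 247.6], [0.914, 0.201, 0.095]), ([5, 293, 15, 8, 49], [11.7, 296.6], [1.087, 0.44, 0.095]), ([62, 306, 7, 3, 15], [65.3, 306.9], [0.959, 0.462, 0.095]), ([265, 381, 43, 15, 237], [284.6, 388.4], [0.485, 0.643, 0.095])]
```

View pics/w1.png

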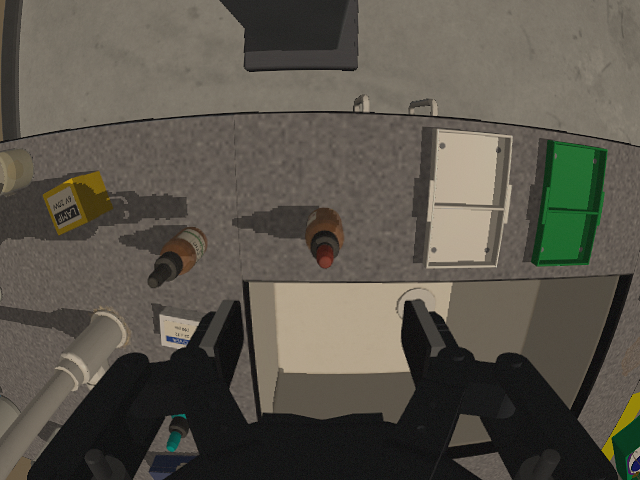

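The wrist view shows the red-bulb bottle's collar at (325,240) and its bulb tip at (325,262). Also in view:
- White tray corners: (438,130), (512,138), (499,267), (426,266).
- Green tray corners: (549,140), (606,150), (590,264), (533,265).
- Black bottle: bulb tip (157,278), collar (178,260).
- Yellow carton: (77,203).

```bash
cat >> h.py <<'E'
def tray(c,pts,z=.014):
    P=np.array([onz(c,*p,z,True)[:2] for p in pts]) # front-left.. order: f1,f2,b2,b1
    ax=(P[3]+P[2]-P[0]-P[1]);print('tray c',P.mean(0).round(4),'yaw',np.degrees(np.arctan2(ax[1],ax[0])).round(1),'L',(np.linalg.norm(ax)/2).round(3),'W',np.linalg.norm(P[0]-P[1]).round(3),np.linalg.norm(P[2]-P[3]).round(3))
    m=P.mean(0);u=ax/np.linalg.norm(ax);print('back',(m+.036*u).round(4),'front',(m-.030*u).round(4))
E
python3 - <<'E'
from h import *
c=cap('wrist')
tray(c,[(438,130),(512,138),(499,267),(426,266)])
tray(c,[(549,140),(606,150),(590,264),(533,265)])
for n,u,v,z in[('red bulb',325,257,.097),('red collar',325,240,.065),('blk bulb',161,275,.097),('blk collar',179,258,.065),('yel top',62,214,.052)]:print(n,onz(c,u,v,z,True).round(3))
f=c['frame'].astype(int);m=((f[...,2]>90)&(f[...,1]<50)&(f[...,0]<50)).astype(np.uint8);m[:,:300]=0;m[:,350:]=0
k,_,st,ce=cv2.connectedComponentsWithStats(m);print(st[1:],ce[1:])
E
```

```text
tray c [0.4102 0.2131] yaw 0.5 L 0.132 W 0.078 0.082
back [0.4462 0.2134] front [0.3802 0.2128]
tray c [0.4092 0.3398] yaw 1.6 L 0.134 W 0.084 0.087
back [0.4452 0.3407] front [0.3793 0.3389]
red bulb [0.434 0.072 0.097]
red collar [0.432 0.072 0.065]
blk bulb [ 0.451 -0.056  0.097]
blk collar [ 0.449 -0.052  0.065]
yel top [ 0.412 -0.184  0.052]
[[326 254   8   8  18]
 [321 257   4   3   4]
 [320 261   1   3   3]
 [331 263   1   2   2]
 [321 265   3   3   3]
 [328 267   1   1   1]
 [330 266   1   1   1]] [[330.38888889 257.5       ]
 [322.5        257.75      ]
 [320.         262.        ]
 [331.         263.5       ]
 [322.         266.        ]
 [328.         267.        ]
 [330.         266.        ]]
```

>>> apply_moves --rows '[-13, 2, 0, 0, 0.4, -13, 2, 40, 0, 0.4, -13, 2, 80, 0, 0.4, -13, 2, 120, 0, 0.4, -13, 2, 144, 0, 0.4, -13, 2, 144, 0, 0.4, -13, 2, 144, 0, -0.2, -13, 2, 144, 0, -1, -13, 2, 144, 0, -1, -13, 2, 144, 0, -1, -13, 2, 144, 0, -1, -13, 2, 144, 0, -1]'

```text
time_s: 3.52
tool_pos: [0.4337, 0.071, 0.2317]
ee_rot: [[-1.0, -0.005, 0.003], [-0.005, 1.0, 0.001], [-0.003, 0.001, -1.0]]
force: [0.0, 0.3, 8.0]
grip_width: 0.0215
```

```bash
python3 - <<'E'
from h import *
go(.446,.213,.2);go(.446,.213,.081)
E
```

```text
go (0.446, 0.213, 0.2, 90) shift [ -13.4  142.  -123.2] turn 0.3 t 3.52
go (0.446, 0.213, 0.081, 90) shift [-13.1 141.9  -4.2] turn 0.3 t 3.52
```

>>> apply_moves --rows '[0, 0, -30, 0, -1, 0, 0, -70, 0, -1, -5, 50, -70, 0, -1, -13, 100, -70, 0, -1, -13, 142, -70, 0, -1, -13, 142, -70, 0, -1, -13, 142, -50, 0, -1, -13, 142, -30, 0, -1, -13, 142, -15, 0, -1, -13, 142, -8, 0, -1, -13, 142, -4, 0, -1, -13, 142, -4, 0, -1, -13, 142, -4, 0, -1, -13, 142, -4, 0, -1]'

```text
time_s: 5.28
tool_pos: [0.4454, 0.2131, 0.2349]
ee_rot: [[-1.0, -0.006, 0.001], [-0.006, 1.0, 0.0], [-0.001, 0.0, -1.0]]
force: [0.8, -0.7, -1.3]
grip_width: 0.0212
```

```bash
python3 - <<'E'
from h import *
cap('wrist','w2');go(.446,.213,.081)
E
```

```text
go (0.446, 0.213, 0.081, 90) shift [-0.6 -0.1 -1.1] turn 0.3 t 5.33
```

View pics/w2.png

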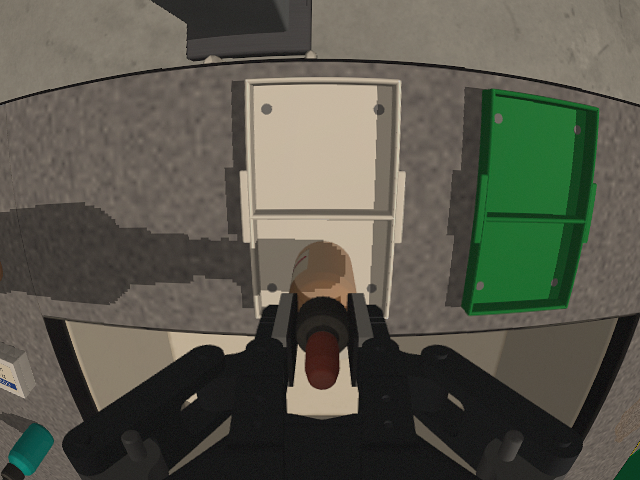

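The red bottle stands upright and central in the white tray's back place. White tray front corners are at (246,80) and (400,81), and the cross wall runs (252,215)–(396,216). I'll release and lift.

```bash
python3 - <<'E'
from h import *
c=cap('wrist')
tray(c,[(486,90),(598,109),(567,307),(466,313)])
for n,u,v in[('wf1',246,80),('wf2',400,81),('wc1',252,215),('wc2',396,216),('gc1',485,218),('gc2',585,220)]:print(n,onz(c,u,v,.014,True).round(4))
E
```

```text
tray c [0.4094 0.3413] yaw 0.8 L 0.133 W 0.082 0.081
back [0.4454 0.3419] front [0.3794 0.3409]
wf1 [0.3429 0.1732 0.014 ]
wf2 [0.3429 0.2514 0.014 ]
wc1 [0.4144 0.1747 0.014 ]
wc2 [0.4144 0.2519 0.014 ]
gc1 [0.4146 0.3047 0.014 ]
gc2 [0.4138 0.3808 0.014 ]
```

>>> apply_moves --rows '[0, 0, 1, 0, -0.6, 0, 0, 1, 0, -0.2, 0, 0, 1, 0, 0.2, 0, 0, 1, 0, 0.4, 0, 0, 1, 0, 0.4, 0, 0, -30, 0, 0.4, 0, 0, -80, 0, 0.4, 0, 0, -120, 0, 0.4, 0, 0, -120, 0, 0.4]'

```text
time_s: 6.5
tool_pos: [0.4463, 0.2134, 0.3576]
ee_rot: [[-1.0, -0.005, 0.006], [-0.005, 1.0, 0.004], [-0.006, 0.004, -1.0]]
force: [0.4, -0.6, -0.1]
grip_width: 0.06
```

```bash
python3 - <<'E'
from h import *
go(.45,-.0545,.2);go(.45,-.0545,.076)
E
```

```text
go (0.45, -0.0545, 0.2, 90) shift [  -2.2 -267.9    1.6] turn 0.3 t 6.5
go (0.45, -0.0545, 0.076, 90) shift [  -1.5 -268.4  125.6] turn 0.3 t 6.5
```

>>> apply_moves --rows '[-3, -268, 2, 0, 0.4, -3, -268, 2, 0, 0.4, -3, -268, 2, 0, 0.4, -3, -268, 2, 0, 0.4, -3, -268, 2, 0, 0.4, -3, -268, 2, 0, 0.4, -3, -268, 2, 0, 0.4, -3, -268, 2, 0, 0.4]'

```text
time_s: 7.5
tool_pos: [0.4499, -0.0534, 0.3524]
ee_rot: [[-1.0, -0.009, -0.001], [-0.009, 1.0, 0.001], [0.001, 0.001, -1.0]]
force: [0.0, -0.2, 1.0]
grip_width: 0.0594
```

```bash
python3 - <<'E'
from h import *
cap('wrist','w3');s=bot.sense();print(s['joint_positions'].round(0))
E
```

```text
[ -2.  19.   4. 129.  -2.  32.  94.]
```

View pics/w3.png

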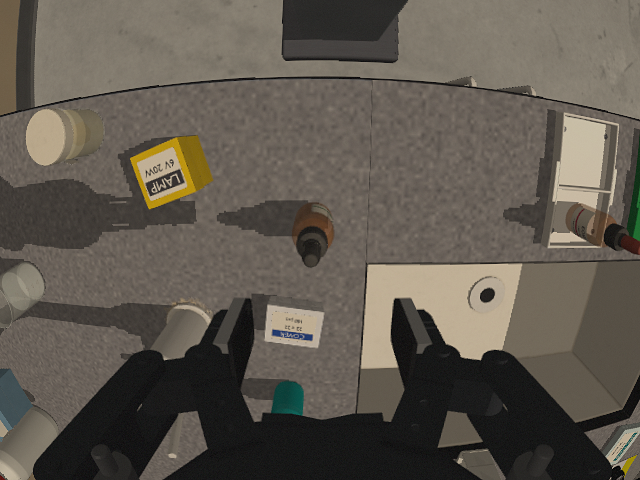

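The black bulb is at (312,258) and its collar at (313,243). The yellow carton's top corners are about (131,158), (186,140), (203,186), (149,208), and the jar lid is at (50,137).

```bash
python3 - <<'E'
from h import *
c=cap('wrist')
for n,u,v,z in[('bulb',312,258,.097),('collar',313,243,.065),('j',50,137,.068),('y',131,158,.052),('y',186,140,.052),('y',203,186,.052),('y',149,208,.052),('carton',295,325,.022)]:print(n,onz(c,u,v,z,True).round(4))
E
```

```text
bulb [ 0.4565 -0.0605  0.097 ]
collar [ 0.457  -0.0606  0.065 ]
j [ 0.3668 -0.2781  0.068 ]
y [ 0.3919 -0.2061  0.052 ]
y [ 0.3807 -0.157   0.052 ]
y [ 0.4165 -0.145   0.052 ]
y [ 0.4332 -0.1934  0.052 ]
carton [ 0.5534 -0.0785  0.022 ]
```

>>> apply_moves --rows '[-7, -7, 0, 0, 0.4, -7, -7, 40, 0, 0.4, -7, -7, 80, 0, 0.4, -7, -7, 110, 0, 0.4, -7, -7, 122, 0, 0.4, -7, -7, 122, 0, 0.4, -7, -7, 122, 0, -0.2, -7, -7, 122, 0, -1, -7, -7, 122, 0, -1, -7, -7, 122, 0, -1, -7, -7, 122, 0, -1, -7, -7, 122, 0, -1]'

```text
time_s: 9.1
tool_pos: [0.4574, -0.062, 0.2317]
ee_rot: [[-1.0, -0.006, 0.002], [-0.006, 1.0, -0.0], [-0.002, -0.0, -1.0]]
force: [-0.6, -0.2, 7.2]
grip_width: 0.0209
```

```bash
python3 - <<'E'
from h import *
go(.446,.342,.17);go(.446,.342,.081)
E
```

```text
go (0.446, 0.342, 0.17, 90) shift [  8.9 404.  -93.4] turn 0.3 t 9.1
go (0.446, 0.342, 0.081, 90) shift [  9.1 404.1  -4.4] turn 0.3 t 9.1
```

>>> apply_moves --rows '[0, 0, -40, 0, -1, 0, 0, -90, 0, -1, 0, 0, -140, 0, -1, 0, 0, -140, 0, -1, 9, 50, -140, 0, -1, 9, 100, -140, 0, -1, 9, 150, -140, 0, -1, 9, 200, -140, 0, -1, 9, 250, -140, 0, -1, 9, 300, -140, 0, -1, 9, 350, -140, 0, -1, 9, 404, -140, 0, -1, 9, 404, -140, 0, -1, 9, 404, -140, 0, -1, 9, 404, -100, 0, -1, 9, 404, -50, 0, -1, 9, 404, -20, 0, -1, 9, 404, -8, 0, -1, 9, 404, -4, 0, -1, 9, 404, -4, 0, -1]'

```text
time_s: 11.6
tool_pos: [0.4462, 0.3416, 0.2356]
ee_rot: [[-1.0, -0.005, 0.001], [-0.005, 1.0, 0.001], [-0.001, 0.001, -1.0]]
force: [-0.3, -0.4, -0.9]
grip_width: 0.0213
```

```bash
python3 - <<'E'
from h import *
cap('wrist','w4');go(.446,.342,.081)
E
```

```text
go (0.446, 0.342, 0.081, 90) shift [ 0.2  0.1 -0.2] turn 0.3 t 11.65
```

View pics/w4.png

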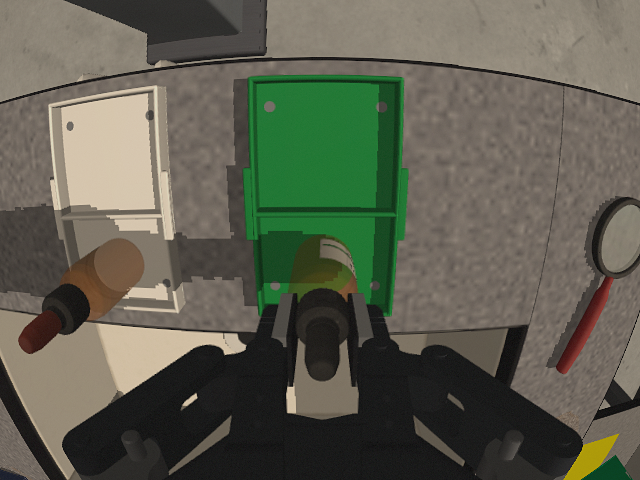

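The black bottle stands upright and central in the green tray's back place. I'll release, lift and go to look over the yellow carton and the jar.

>>> apply_moves --rows '[0, 0, 1, 0, -0.6, 0, 0, 1, 0, -0.2, 0, 0, 1, 0, 0.2, 0, 0, 1, 0, 0.4, 0, 0, 1, 0, 0.4, 0, 0, -30, 0, 0.4, 0, 0, -80, 0, 0.4, 0, 0, -125, 0, 0.8, 10, -60, -125, 0, 0.8, 20, -120, -125, 0, 0.8, 40, -530, -120, -18, 0.8, 40, -530, -120, -18, 0.8, 40, -530, -120, -18, 0.8, 40, -530, -120, -18, 0.8, 40, -530, -120, -18, 0.8, 40, -530, -120, -18, 0.8, 40, -530, -120, -18, 0.8, 40, -530, -120, -18, 0.8, 40, -530, -120, -18, 0.8, 40, -530, -120, -18, 0.8]'

```text
time_s: 14.15
tool_pos: [0.4087, -0.1867, 0.3547]
ee_rot: [[-0.948, -0.317, -0.0], [-0.317, 0.948, 0.001], [0.0, 0.001, -1.0]]
force: [0.1, -0.4, 0.5]
grip_width: 0.077
```

```bash
python3 - <<'E'
from h import *
cap('wrist','w5');print(bot.sense()['joint_positions'].round())
E
```

```text
[ 19.  19.  -0. 129.  -0.  32. 127.]
```

View pics/w5.png

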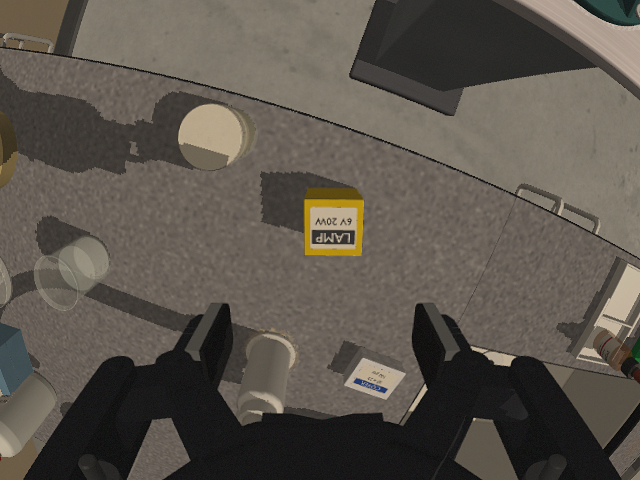

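The carton's top face is square to the tool, with its centre at (334,227). The jar lid's centre is at (211,136).

```bash
python3 - <<'E'
from h import *
c=cap('wrist')
P=np.array([onz(c,u,v,.052,True) for u,v in[(305,199),(363,200),(363,256),(305,255)]]);m=P.mean(0)
print(m.round(4),np.linalg.norm(np.diff(P,axis=0),axis=1).round(3),np.degrees(np.arctan2(*(P[1]-P[0])[1::-1])))
print('jar',onz(c,211,136,.068,True).round(4))
go(m[0],m[1],.034,108.5)
E
```

```text
[ 0.406  -0.1783  0.052 ] [0.044 0.045 0.046] 107.64008546041778
jar [ 0.3649 -0.284   0.068 ]
go (np.float64(0.4059982347868005), np.float64(-0.17829240054189954), 0.034, 108.5) shift [-1.000e-01  8.900e+00  1.657e+02] turn -0.0 t 14.25
```

>>> apply_moves --rows '[0, 9, 0, 1, 0.8, 0, 9, 50, 1, 0.8, 0, 9, 100, 1, 0.8, 0, 9, 140, 1, 0.8, 0, 9, 166, 1, 0.8, 0, 9, 166, 1, 0.8, 0, 9, 166, 1, 0.4, 0, 9, 166, 1, 0, 0, 9, 166, 1, -0.3, 0, 9, 166, 1, -0.6, 0, 9, 166, 1, -1, 0, 9, 166, 1, -1, 0, 9, 166, 1, -1]'

```text
time_s: 15.88
tool_pos: [0.4061, -0.1797, 0.1901]
ee_rot: [[-0.955, -0.298, 0.002], [-0.298, 0.955, -0.001], [-0.002, -0.001, -1.0]]
force: [0.4, 1.3, 8.0]
grip_width: 0.0444
```

```bash
python3 - <<'E'
from h import *
go(.380,.341,.17,91);go(.380,.341,.038,91)
E
```

```text
go (0.38, 0.341, 0.17, 91) shift [-130.4  504.6 -135.3] turn 16.3 t 15.88
go (0.38, 0.341, 0.038, 91) shift [-130.1  504.8   -3.3] turn 16.3 t 15.88
```

>>> apply_moves --rows '[0, 0, -50, 0, -1, 0, 0, -100, 0, -1, 0, 0, -135, 0, -1, -38, 56, -135, 5, -1, -76, 112, -135, 10, -1, -90, 176, -135, 16, -1, -105, 240, -135, 16, -1, -111, 300, -135, 16, -1, -117, 360, -135, 16, -1, -123, 420, -135, 16, -1, -128, 470, -135, 16, -1, -130, 505, -135, 16, -1, -130, 505, -135, 16, -1, -130, 505, -135, 16, -1]'

```text
time_s: 17.62
tool_pos: [0.3794, 0.3401, 0.324]
ee_rot: [[-1.0, -0.022, -0.0], [-0.022, 1.0, -0.001], [0.0, -0.001, -1.0]]
force: [1.1, -1.5, 0.6]
grip_width: 0.0446
```

```bash
python3 - <<'E'
from h import *
go(.380,.341,.038,91)
c=cap('wrist','w6')
E
```

```text
go (0.38, 0.341, 0.038, 91) shift [ -0.7   1.  131. ] turn 0.3 t 17.62
```

View pics/w6.png

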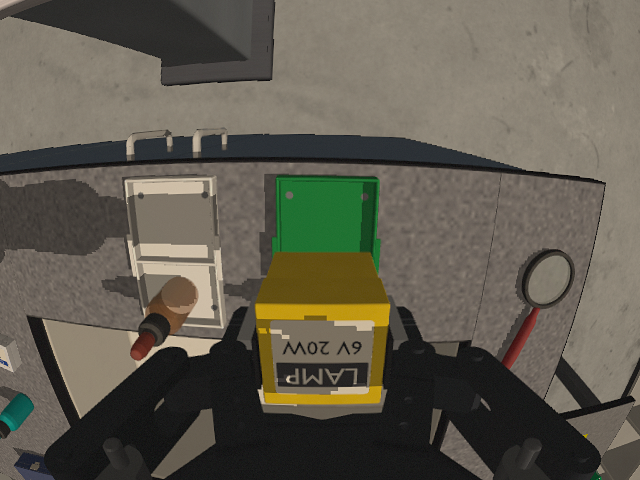

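The carton is held squarely above the green tray's front place, so I'll lower it.

>>> apply_moves --rows '[0, 1, 40, 0, -1, 0, 1, 80, 0, -1, 0, 1, 105, 0, -1, 0, 1, 118, 0, -1, 0, 1, 125, 0, -1, 0, 1, 130, 0, -1, 0, 1, 130, 0, -1, 0, 1, 130, 0, -1]'

```text
time_s: 18.68
tool_pos: [0.3796, 0.3423, 0.1943]
ee_rot: [[-1.0, -0.023, 0.001], [-0.023, 1.0, 0.001], [-0.001, 0.001, -1.0]]
force: [-0.8, -0.7, -0.4]
grip_width: 0.0443
```

```bash
python3 - <<'E'
from h import *
go(.380,.341,.038,91)
c=cap('wrist','w7')
E
```

```text
go (0.38, 0.341, 0.038, 91) shift [-0.3 -1.3  1.3] turn 0.3 t 18.68
```

View pics/w7.png

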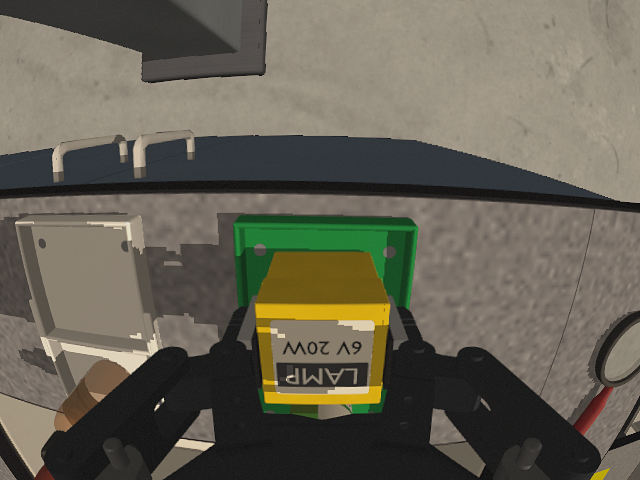

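>>> apply_moves --rows '[0, 0, 1, 0, -0.2, 0, 0, 1, 0, 0.1, 0, 0, 1, 0, 0.5, 0, 0, 1, 0, 0.8, 0, 0, 1, 0, 0.8, 0, 0, -40, 0, 0.8, 0, 0, -90, 0, 0.8, 0, 0, -140, 0, 0.8, 0, 0, -165, 0, 0.8, 0, 0, -165, 0, 0.8]'

```text
time_s: 19.98
tool_pos: [0.3799, 0.3425, 0.3607]
ee_rot: [[-1.0, -0.023, 0.003], [-0.023, 1.0, 0.004], [-0.003, 0.004, -1.0]]
force: [1.5, 0.3, -0.7]
grip_width: 0.0766
```

>>> apply_moves --rows '[-14, -60, 0, 0, 1, -28, -120, 0, 0, 1, -41, -180, 0, 0, 1, -54, -243, 0, 0, 1, -55, -303, 0, 0, 1, -55, -363, 0, 0, 1, -55, -423, 0, 0, 1, -30, -480, 0, 0, 1, -5, -530, 0, 0, 1, 20, -580, 0, 0, 1, 24, -612, 0, 0, 1, 24, -612, 0, 0, 1, 24, -612, 0, 0, 1]'

```text
time_s: 21.6
tool_pos: [0.3694, -0.2694, 0.3578]
ee_rot: [[-1.0, -0.024, -0.002], [-0.024, 1.0, 0.002], [0.002, 0.002, -1.0]]
force: [0.9, -0.6, 0.1]
grip_width: 0.0856
```

```bash
python3 - <<'E'
from h import *
c=cap('wrist','w8')
E
```

```text
(no output)
```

View pics/w8.png

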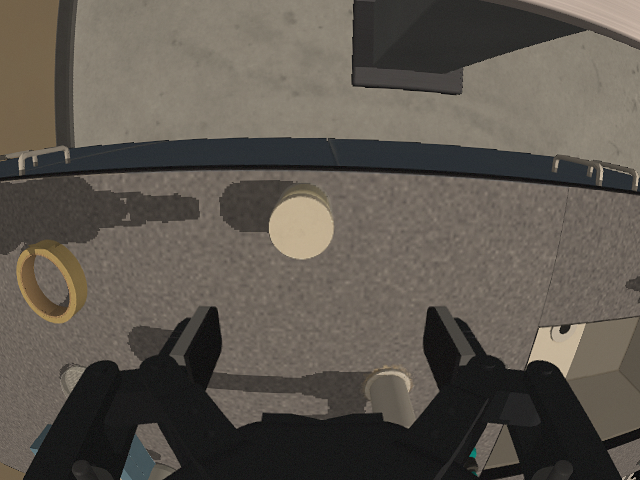

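The jar lid is a clear circle centred at (301,227).

```bash
python3 - <<'E'
from h import *
c=cap('wrist');m=onz(c,301,227,.068,True);print(m.round(4),np.linalg.norm(onz(c,269,227,.068,True)-onz(c,333,227,.068,True)).round(3))
go(m[0],m[1],.048,91.4)
E
```

```text
[ 0.3651 -0.2846  0.068 ] 0.047
go (np.float64(0.3651461314788607), np.float64(-0.28464699371582697), 0.048, 91.4) shift [  4.8 -15.9 155.1] turn 0.1 t 21.7
```

>>> apply_moves --rows '[5, -15, 0, 0, 1, 5, -15, 50, 0, 1, 5, -15, 100, 0, 1, 5, -15, 135, 0, 1, 5, -15, 155, 0, 1, 5, -15, 155, 0, 1, 5, -15, 155, 0, 0.6, 5, -15, 155, 0, 0.2, 5, -15, 155, 0, -0.2, 5, -15, 155, 0, -0.6, 5, -15, 155, 0, -1, 5, -15, 155, 0, -1, 5, -15, 155, 0, -1]'

```text
time_s: 23.32
tool_pos: [0.3652, -0.2855, 0.205]
ee_rot: [[-1.0, -0.023, 0.002], [-0.023, 1.0, -0.001], [-0.002, -0.001, -1.0]]
force: [-0.2, -0.3, 6.3]
grip_width: 0.0479
```

```bash
python3 - <<'E'
from h import *
for p in[(.45,-.1,.2),(.45,.08,.2),(.380,.2128,.2),(.380,.2128,.052)]:go(*p,90.5)
E
```

```text
go (0.45, -0.1, 0.2, 90.5) shift [ -89.4  183.3 -150.1] turn 0.8 t 23.32
go (0.45, 0.08, 0.2, 90.5) shift [ -93.5  363.3 -150.3] turn 0.8 t 23.32
go (0.38, 0.2128, 0.2, 90.5) shift [ -26.6  497.7 -150.6] turn 0.8 t 23.32
go (0.38, 0.2128, 0.052, 90.5) shift [-26.4 497.9  -2.6] turn 0.8 t 23.32
```

>>> apply_moves --rows '[0, 0, -50, 0, -1, 0, 0, -100, 0, -1, 0, 0, -130, 0, -1, -28, 60, -130, 0, -1, -56, 120, -130, 0, -1, -89, 183, -130, 0, -1, -91, 243, -130, 0, -1, -92, 303, -130, 0, -1, -93, 363, -130, 1, -1, -65, 415, -130, 1, -1, -40, 465, -130, 1, -1, -26, 497, -130, 1, -1, -26, 498, -130, 1, -1, -26, 498, -130, 1, -1]'

```text
time_s: 25.08
tool_pos: [0.3795, 0.2125, 0.3342]
ee_rot: [[-1.0, -0.005, 0.001], [-0.005, 1.0, 0.0], [-0.001, 0.0, -1.0]]
force: [0.2, -0.0, -0.3]
grip_width: 0.0481
```

```bash
python3 - <<'E'
from h import *
go(.380,.2128,.054,90.5);c=cap('wrist','w9')
E
```

```text
go (0.38, 0.2128, 0.054, 90.5) shift [ -0.4   0.3 125.2] turn -0.2 t 25.07
```

View pics/w9.png

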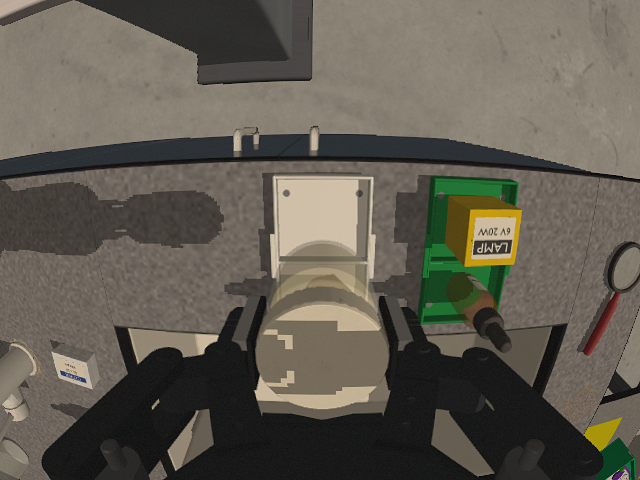

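The jar is held above the white tray's front place, and the green kit looks complete. I'll lower the jar.

>>> apply_moves --rows '[0, 0, 40, 0, -1, 0, 0, 80, 0, -1, 0, 0, 105, 0, -1, 0, 0, 116, 0, -1, 0, 0, 121, 0, -1, 0, 0, 125, 0, -1, 0, 0, 125, 0, -1, 0, 0, 125, 0, -1]'

```text
time_s: 26.12
tool_pos: [0.3796, 0.2133, 0.2092]
ee_rot: [[-1.0, -0.006, 0.001], [-0.006, 1.0, 0.001], [-0.001, 0.001, -1.0]]
force: [-0.1, 0.4, -0.9]
grip_width: 0.0478
```

>>> apply_moves --rows '[0, 0, 1, 0, -0.2, 0, 0, 1, 0, 0.1, 0, 0, 1, 0, 0.5, 0, 0, 1, 0, 0.8, 0, 0, 1, 0, 0.8, 0, 0, -40, 0, 0.8, 0, 0, -90, 0, 0.8, 0, 0, -140, 0, 0.8, -30, -60, -170, 0, 0.8, -40, -120, -170, 0, 0.8, -40, -180, -170, 0, 0.8, -40, -180, -170, 0, 0.8, -40, -180, -170, 0, 0.8, -40, -180, -170, 0, 0.8]'

```text
time_s: 27.88
tool_pos: [0.4205, 0.0349, 0.3785]
ee_rot: [[-1.0, -0.009, -0.0], [-0.009, 1.0, 0.0], [0.0, 0.0, -1.0]]
force: [-0.6, -0.1, 0.3]
grip_width: 0.077
```

```bash
python3 - <<'E'
from h import *
w=cap('wrist')['frame'];s=cap('side')['frame']
a=cv2.resize(s[150:420,200:440],None,fx=1.6,fy=1.6,interpolation=2)
o=np.zeros((600,800,3),np.uint8);b=cv2.resize(w,(416,312));o[:a.shape[0],:a.shape[1]]=a;o[:312,384:]=b
cv2.imwrite('pics/end.png',o)
E
```

```text
(no output)
```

View pics/end.png

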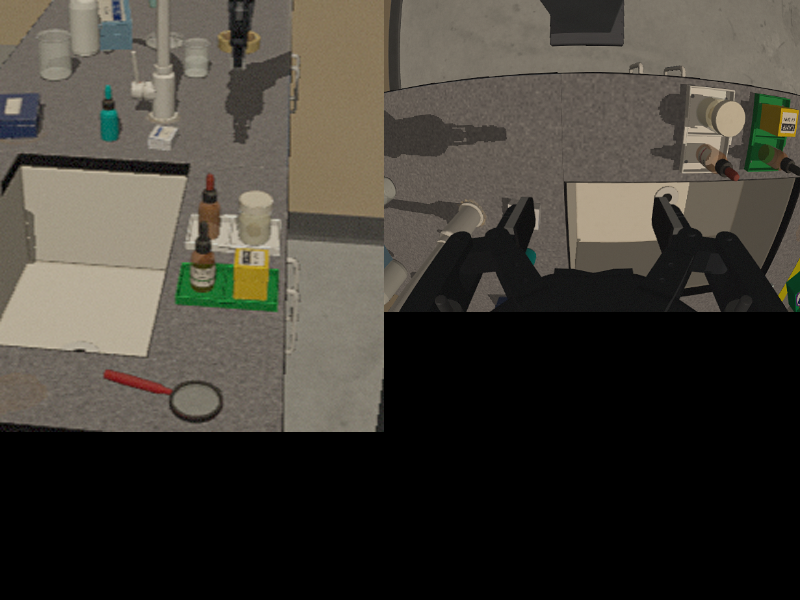

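All four items stand upright in their places, at crop positions: red bottle (209,210), jar (255,218), black bottle (203,265), carton (251,275). The bystanders haven't visibly moved, and the arm is clear, so I'm handing the job in.

```bash
python3 -c "
from cell import close_job;print(close_job())"
```

```text
the job is handed in; nothing more can be done
None
```

I made up both kits and handed the job in at about 28 s of the 117 s allowed. The white tray has the red-bulb bottle at the back and the jar in front. The green tray has the black-bulb bottle at the back and the yellow carton in front. In each tray the bottle went in before the short item.

- **Placement:** at each set-down the tool was within about 1.5 mm of its target. The last side and wrist pictures show all four things upright in their places and the gripper clear. I checked this by eye and did not measure the final positions.
- **Bystanders:** the white carton and hand lens showed no sign of having moved, again by eye. The arm worked well away from the beaker.
- **Disagreements:** the first distant estimate of the black-bulb bottle was 7–9 mm off the close-up one. I used the close-up, and the grip was good. No check failed.

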